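# Find the tripped edging feeder by feel, reset it and pull its jammed roll

### The job

One of the two spindles on the edging-tape feeder has jammed and tripped its switch off; the switches are hidden under the black dust shutters, so gently feel which one is off and push it fully back on, leaving the one that is still on as it is. Slide the roll of the tripped side up off its spindle and set it down flat in the orange tray without dropping it; leave the other roll on its spindle, and do not disturb the glue bottle, the steel tin or the wooden blank standing near by.

Things in the scene. Friction and masses are not known exactly. Their poses are not given: they have to be found in the camera images.
- feeder: blue twin edging-tape feeder, fixed; origin on the bench. Base plate x -105..130, y -160..160, z 0..12 mm. In front (-x) two grey switch wells, behind (+x) two spindles; the l ones at y +78, the r ones at y -78 mm. Between the spindles a clear divider plate at y 0: x 20..120, 4 mm thick, top at z 150 mm. Sites on the feeder share its axes, and x, y below are the feeder's own.
- well_l (a point): centre of the top of the left switch well, 72 mm above the bench. Open box, inside 50 mm (x) by 126 mm (y), 5 mm walls, floor 12 mm above the bench. Two black spring shutters close its top: they meet on its centre line (x 0), swing down when shut fingers press between them (under 2 N) and close again. Rim strip green at the +y (on) end, red at the -y (off) end. Room for shut fingers at y -40 and +40.
- well_r (a point): the same for the right switch well.
- pivot_l (a point): pivot of the toggle hidden in the left well, 14 mm above the bench under the well's middle. Black paddle 30 mm wide (x), 8 thick, 36 long, turning about x. Off: leans 0.4 rad to -y, tip at y -14 and 33 mm above the pivot, its -y side begins at y -18. On: mirror image, nothing of it at y below -5. Friction about 3.5 N at the tip; stays where left; hard stops. The base is 4 mm thick on the well floor.
- pivot_r (a point): the same for the toggle in the right well. One of the two toggles is off and the other on; which is which changes and is not reported.
- spindle_l (a point): foot of the left upright steel spindle (on top of its aluminium platen, 32 mm above the bench). Spindle 22 mm in diameter, its top 83 mm above this point. It belongs with the left switch.
- spindle_r (a point): the same for the right spindle, which belongs with the right switch.
- roll_l_mid (a point): middle (on the axis, 36 mm above its underside) of the roll of edging tape on the left spindle, z up its axis. Wooden-coloured winding, 90 mm in diameter, from the underside to 28 mm; above it the cardboard core, a tube 44 mm in outer diameter, stands out from 28 to 72 mm above the underside, to be gripped there from above; bore 33 mm. About 0.16 kg.
- roll_r_mid (a point): the same for the roll on the right spindle.
- tray: orange open tray, fixed, 150 by 150 by 26 mm outside, 5 mm walls and floor; origin under its centre at the bench, so the inner floor is 5 mm above it.
- glue_mid (a point): bystander: yellow glue bottle, 60 mm in diameter, 190 mm high, standing; point half-way up.
- tin_rim (a point): bystander: steel tin (open cup), 72 mm in diameter, 70 mm high; centre of its mouth.
- blank_mid (a point): bystander: square ash blank standing on end, 38 by 38 mm, 110 mm high; point half-way up.

How it is judged:
At the end, for the whole second after the job is handed in: Both switches are on (lever within 0.1 rad of its on stop); the roll of the side that was off lies flat and at rest on the tray floor, its axis within 30 mm of the tray's centre in the tray's x and y and within 0.1 rad of upright; the other roll is on its spindle, within 15 mm of where it was (value of joint each of lever_a, lever_b above 0.7 rad and ((y of tog_a in the frame of feeder above 0 m and (x of roll_l_mid in the frame of tray between -0.03 and 0.03 m and y of roll_l_mid in the frame of tray between -0.03 and 0.03 m and z of roll_l_mid in the frame of tray between 0.036 and 0.045 m and angle between roll_l_mid's own z axis and vertical below 0.1 rad and linear speed of roll_l below 0.02 m/s) and distance of roll_r_mid from where it was at the start of the episode below 0.015 m) or (y of tog_a in the frame of feeder below 0 m and (x of roll_r_mid in the frame of tray between -0.03 and 0.03 m and y of roll_r_mid in the frame of tray between -0.03 and 0.03 m and z of roll_r_mid in the frame of tray between 0.036 and 0.045 m and angle between roll_r_mid's own z axis and vertical below 0.1 rad and linear speed of roll_r below 0.02 m/s) and distance of roll_l_mid from where it was at the start of the episode below 0.015 m))); the robot touches nothing.
It fails at once if the switch that was on is pushed off (value of joint lever_b below 0.5 rad).
It fails at once if a switch lever is pushed with more than 30 N (contact force between anything else and lever_a above 30 N or contact force between anything else and lever_b above 30 N).
It fails at once if the good roll is moved more than 20 mm ((y of tog_a in the frame of feeder above 0 m and distance of roll_r_mid from where it was at the start of the episode above 0.02 m) or (y of tog_a in the frame of feeder below 0 m and distance of roll_l_mid from where it was at the start of the episode above 0.02 m)).
It fails at once if a roll is dropped (moves at more than 0.55 m/s with no finger on it) ((linear speed of roll_l above 0.55 m/s and contact force between the fingers and roll_l below 0.1 N) or (linear speed of roll_r above 0.55 m/s and contact force between the fingers and roll_r below 0.1 N)).
It fails at once if the glue bottle, tin or ash blank is moved more than 30 mm (distance of any of glue_mid, tin_rim, blank_mid from where it was at the start of the episode above 0.03 m).
It also fails if it takes over 70 s, if anything falls off the work surface, if the arm or the gripper's body presses on something with over 40 N, if the wrist force passes 120 N, or if a joint passes its speed limit or range.

### The arm

A 7-joint arm with a two-finger parallel gripper is mounted at the origin on the work surface. World frame = base frame: x ahead of the robot, y to its left, z up, the work surface at z = 0. Lengths are in m, angles in rad, forces in N, time in s.
With the tool pointing down it reaches from about 0.4 to 0.875 m from the base axis. Payload 6.5 kg.
Tool frame: the origin (TCP) lies at the very end of the fingers, on their centre line; the grasp point (between the pads) lies 19 mm behind it; z points along the fingers, y is the direction in which the jaws open and shut (so a half turn about z gives the same grasp; the last joint's range is limited). The gripper opens to 85 mm and grips with 20 to 120 N. Pads are 22 mm wide; open, the fingers measure 114 mm over their backs; the gripper's body (76 mm by 85 mm) begins 54 mm behind the grasp point. The pads swing forward as they close: fully open they stand 13 mm farther back than shut.
Start: joints at [-1.322, 0.536, -0.004, 1.538, 0.003, 1.067, -0.071], TCP at [0.201, 0.618, 0.231] pointing down, gripper open.
Joint ranges: [-2.7, 2.7], [-0.37, 2.16], [-1.27, 1.26], [0.24, 2.4], [-1.31, 4.45], [0.19, 1.91], [-2.76, 2.76]. Speed limits (rad/s): [2.39, 2.39, 3.14, 3.14, 3.14, 3.14, 3.14].

### API

Orientations are given as a unit quaternion [x, y, z, w].
In Python, from rig import readout, optics, workorder gives the robot as it stands.
- The arm moves only by the tool carry_out, never from a script. Its argument "motion" is a list of rows, each a list of 3 entries, a list of its own where there are three numbers: the shift along the world's x, y, z in m, then the turn about the world's z in degrees, then the opening, from 0 (shut) to 1 (fully open). A call has 1 to 20 rows; each row is the pose to reach, as a shift and turn from the pose commanded when the call began; what a row does not reach only later rows make up. A row lasts 1/12 s, in which the tool goes at most 41.7 mm and 7.16 degrees, less where a joint would pass 70% of its speed; a pose out of reach is approached as far as the arm can. A call with a gripper value outside its range is refused whole. The fingers move at their own pace and stop on an object; "squeeze" is the grip in N (left out, the last holds). Time passes only in rows, so rows that repeat a pose let the fingers close. It gives the time, the measured TCP pose, the force and the opening at its end, in the units of the state.
- readout.observe(): the state, without advancing time (a new reading comes with each control period).
- optics.camera(name): name is "scene" or "top"; returns a dict with "pixels" (400x640x3 uint8, red, green, blue), "z_map" (400x640 float32, m along the optical axis (not along the pixel's ray), 0 where there is no reading), "fx", "fy", "cx", "cy" (pixels), "R" (3x3) and "t" (3): a world point X has camera coordinates R X + t. Camera axes: x right, y down, z forward; pixel columns grow to the right and rows downward; lengths in m; the calibration is good to about 2 mm. A picture is of the moment at which its call begins.
- workorder.close_job(): hands the job in, once; it reports no verdict.
The state is a dict: "t": time; "q": joint angles; "joint_velocities": joint speeds; "effort": joint torques, N m; "position": TCP position; "orientation": TCP orientation; "contact_force": force on the tool from outside, world axes, zero at the start; "ft_torque": the same for the moment, N m; "opening": finger opening in m.
Only numpy, scipy, OpenCV 4.12 (cv2) and the standard library are available. Lean on these libraries where they do the work, as an engineer would, in place of code of your own. Each camera call takes 0.05 s, during which the arm holds its last target. There are 200 camera calls.

## Working session

There is one attempt and no reset: what is moved stays moved. The work goes in short steps, Python scripts to look and compute and a tool call to move; the robot and the scene stay as the last step left them, time stands still between calls to the robot, and variables do not carry over. Pictures are saved under pics/ and viewed, about 8 in all and at most 12, crops included, and the job is handed in when it is done.

Besides the shell and the picture viewer there is one more tool, called after "Request:" by a JSON object that holds its "name" and its "arguments". carry_out: Moves the arm, as the interface text tells. Its arguments: {"type":"object","properties":{"motion":{"type":"array","items":{"type":"array"}},"squeeze":{"type":"number"}},"required":["motion"]}

```bash
mkdir -p pics; cat > h.py <<'E'
import numpy as np,cv2
from rig import readout,optics,workorder
def snap(name,f):
    c=optics.camera(name); cv2.imwrite('pics/'+f+'.png',c['pixels'][:,:,::-1]); np.savez('pics/'+f+'.npz',**c); return c
def world(c,u,v,z=None):
    "depth-based world point, or ray/plane intersection at height z"
    R,t=c['R'],c['t']; d=np.array([(u-c['cx'])/c['fx'],(v-c['cy'])/c['fy'],1.])
    if z is None: return R.T@(d*c['z_map'][int(v),int(u)]-t)
    o=-R.T@t; r=R.T@d; return o+r*(z-o[2])/r[2]
E
python3 - <<'E'
from h import *
print(readout.observe())
for n in('scene','top'):
    c=snap(n,n+'0'); print(n,c['R'].round(3).tolist(),c['t'],c['fx'])
E
```

```text
{'t': 0.0, 'q': array([-1.3221823 ,  0.53721145, -0.00445401,  1.53887296,  0.00259247,
        1.06730689, -0.07118495]), 'joint_velocities': array([-0.00145447, -0.00053096,  0.00110692,  0.00139701, -0.00160659,
        0.00275815,  0.00098101]), 'effort': array([ 4.43897952e-04, -5.83426023e+01,  1.04891136e+00, -2.59092128e+01,
        1.23312586e-02,  9.66680091e-03, -8.45838599e-06]), 'position': array([0.20107412, 0.61744276, 0.23038367]), 'orientation': array([ 1.56710054e-01,  9.87644245e-01, -8.92635944e-04, -8.25277115e-05]), 'contact_force': array([-0.94495757,  0.05960615, -0.34556335]), 'ft_torque': array([-0.00067887, -0.04817985, -0.04963099]), 'opening': 0.08553667828741683}
scene [[0.701, 0.713, 0.011], [0.597, -0.578, -0.557], [-0.391, 0.397, -0.83]] [-0.39578315 -0.28785204  1.1301776 ] 375.88563603743194
top [[0.014, -1.0, 0.01], [-0.989, -0.015, -0.147], [0.147, -0.008, -0.989]] [-0.02735265  0.55938406  0.96666218] 470.5446654727285
```

View pics/scene0.png

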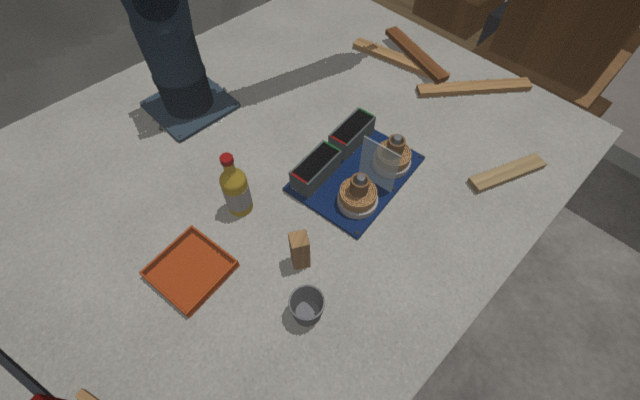

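View pics/top0.png

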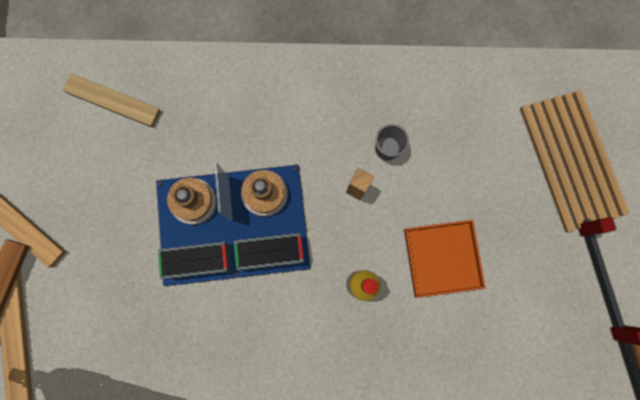

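The top view shows the feeder (columns 157–308, rows 165–285), turned slightly, with its green ends to the left (+y). The tray is around (445,258), the bottle (367,286), the blank (360,184) and the tin (391,142). Next I'll work out their positions.

```bash
python3 - <<'E'
from h import *
for n in('top','scene'):
    c=np.load(f'pics/{n}0.npz'); R,t=c['R'],c['t']
    H,W=c['z_map'].shape; u,v=np.meshgrid(np.arange(W),np.arange(H)); z=c['z_map']
    P=(np.stack([(u-c['cx'])/c['fx']*z,(v-c['cy'])/c['fy']*z,z],-1)-t)@R
    np.save(f'pics/{n}P.npy',P)
    hsv=cv2.cvtColor(c['pixels'],cv2.COLOR_RGB2HSV); h,s,val=hsv[...,0],hsv[...,1],hsv[...,2]
    if n=='top': print('bench z',P[300:360,500:560,2].mean())
    def rect(m,name):
        m=cv2.morphologyEx(m.astype(np.uint8),cv2.MORPH_OPEN,np.ones((2,2)))>0
        r=cv2.minAreaRect((P[m][:,:2]*1000).astype(np.float32)); print(n,name,m.sum(),np.round(r[0],1),np.round(r[1],1),round(r[2],2),'z',np.median(P[m][:,2]).round(4))
    rect((h>105)&(h<125)&(s>120)&(z>0)&(P[...,2]<.022)&(P[...,2]>.004),'plate')
    rect((h<14)&(s>180)&(z>0)&(P[...,2]<.04)&(P[...,0]>.3)&((u<490) if n=='top' else (u<250)&(v>220)),'tray')
    box=lambda a,b,e,f:(u>a)&(u<b)&(v>e)&(v<f)
    if n=='top':
        for nm,b,lo,hi in[('wellL',box(150,232,235,285),.06,.085),('wellR',box(230,312,228,275),.06,.085),('coreL',box(160,215,175,222),.09,.110),('coreR',box(240,290,168,215),.09,.110),('windL',box(160,217,175,224),.053,.068),('windR',box(240,290,168,217),.053,.068),('tin',box(370,412,120,162),.05,.08),('blank',box(340,380,165,205),.095,.125),('glue',box(340,390,265,305),.08,.2),('div',box(210,236,155,225),.12,.17)]:
            m=b&(P[...,2]>lo)&(P[...,2]<hi)
            if m.any():rect(m,nm)
        print('heights',P[195,182],P[187,261],P[250,265])
E
python3 -c "
import cv2
a=cv2.imread('pics/top0.png')[150:300,145:325];cv2.imwrite('pics/c1.png',cv2.resize(a,None,fx=4,fy=4,interpolation=2))"
```

```text
bench z 0.0013916097531641845
top plate 6188 [511.3 162.4] [244.7 317.3] 7.62 z 0.0117
top tray 4666 [ 433.8 -191.4] [147.4 363.3] 8.35 z 0.0048
top wellL 1973 [440.5 154.1] [ 71.3 327.9] 2.16 z 0.0708
top wellR 1925 [457.3  67.8] [160.1  88.7] 88.63 z 0.0707
top coreL 250 [502.7 124.2] [324.1  42.1] 63.29 z 0.1006
top coreR 213 [503.5  55.6] [223.9  43.2] 24.92 z 0.1013
top windL 970 [517.3 131.3] [344.2  88.4] 67.68 z 0.0597
top windR 976 [512.2  69.4] [242.9  88.5] 18.51 z 0.0597
top tin 354 [588.7 -98.7] [ 70.4 389.7] 53.51 z 0.0624
top blank 367 [528.2 -68.4] [ 38.8 260.1] 60.22 z 0.1091
top glue 785 [398.6 -86.6] [152.2  60.9] 74.76 z 0.1302
top div 238 [512.3 121.1] [326.5  65.4] 41.23 z 0.1361
heights [0.56620477 0.25007489 0.11142507] [0.58422403 0.09292581 0.1149002 ] [0.46140091 0.08559939 0.0710405 ]
scene plate 2153 [639.2 -26. ] [229.3 759.9] 22.57 z 0.0111
scene tray 0 [0. 0.] [0. 0.] 0.0 z nan
  return _methods._mean(a, axis=axis, dtype=dtype,
  ret = ret.dtype.type(ret / rcount)
```

View pics/c1.png

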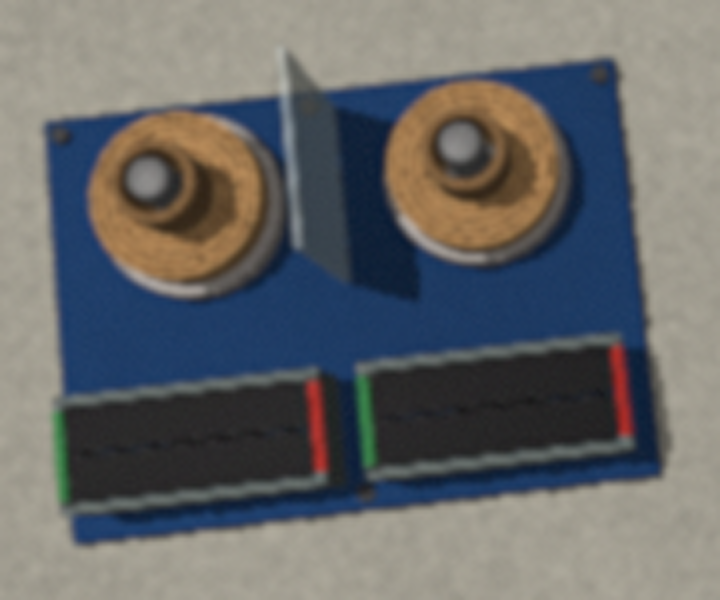

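The crop has the plate corners at about (47,122), (613,60), (662,475) and (76,543). The spindle tops are at (150,177) and (461,146), and the well outlines are clear. I'll project these and fit the feeder pose.

```bash
python3 - <<'E'
from h import *
from scipy.optimize import least_squares
c=np.load('pics/top0.npz')
W=lambda x,y,z:world(c,(x+.5)/4-.5+145,(y+.5)/4-.5+150,z)[:2]*1000
obs=[((47,122),.012,(130,160)),((613,60),.012,(130,-160)),((662,475),.012,(-105,-160)),((76,543),.012,(-105,160))]
# wells outer: x +-30, y centre +-68
well=[((57,403),(30,146)),((316,372),(30,10)),((326,484),(-30,10)),((64,513),(-30,146)),((357,366),(30,-10)),((620,337),(30,-146)),((632,443),(-30,-146)),((370,476),(-30,-10))]
A=np.array([W(*p,z) for p,z,_ in obs]); F=np.array([f for *_,f in obs],float)
B=np.array([W(*p,.072) for p,_ in well]); G=np.array([f for _,f in well],float)
tops=np.array([W(150,177,.115),W(461,146,.115)]); wind=np.array([W(176,197,.06),W(472,165,.06)])
def T(p,X): a=p[2]; return X@np.array([[np.cos(a),np.sin(a)],[-np.sin(a),np.cos(a)]])+p[:2]
# wells' x offset in feeder unknown (p3)
f=lambda p:np.r_[(T(p,F)-A).ravel(),(T(p,G+[p[3],0])-B).ravel()]
s=least_squares(f,[500,150,0,-60]); p=s.x; print(p, np.degrees(p[2]), f(p).round(1))
inv=lambda X:(X-p[:2])@np.array([[np.cos(p[2]),-np.sin(p[2])],[np.sin(p[2]),np.cos(p[2])]])
print('spindle tops',tops,inv(tops)); print('wind',wind,inv(wind))
for nm,y in(('L',78),('R',-78)):
    print(nm,'well',T(p,np.array([[p[3],y]])),'off pt',T(p,np.array([[p[3],y-40]])))
hsv=cv2.cvtColor(c['pixels'],cv2.COLOR_RGB2HSV)
m=((hsv[...,0]<14)&(hsv[...,1]>150)).astype(np.uint8); m[:, :395]=0; m[:,495:]=0;m[:210]=0
cn=max(cv2.findContours(m,0,2)[0],key=cv2.contourArea); r=cv2.minAreaRect(cn); bp=cv2.boxPoints(r)
q=np.array([world(c,*b,.026)[:2]*1000 for b in bp]); print('tray',q.round(1).tolist(),q.mean(0),np.linalg.norm(q-np.roll(q,1,0),axis=1))
for nm,u,v,z in(('blank',364,177,.11),('tin',391,141,.07),('glue',370,286,.19)):print(nm,world(c,u,v,z))
E
```

```text
[ 5.08343680e+02  1.63374855e+02  1.31234850e-01 -5.99201922e+01] 7.519203052287728 [ 0.9  2.4  2.6 -2.1 -1.1 -1.8 -2.5  1.8  2.1  2.4  2.2 -1.3 -0.6 -1.6
 -2.   1.5  1.4 -0.2  2.3 -0.6 -3.  -1.3 -2.3  0.7]
spindle tops [[567.87558526 248.9467666 ]
 [585.94446208  95.21080012]] [[ 70.21780414  77.04582978]
 [ 68.01365377 -77.73263583]]
wind [[566.76731468 250.21886013]
 [586.25350804  95.42542095]] [[ 69.28552773  78.45201125]
 [ 68.34812722 -77.5603018 ]]
L well [[438.73177659 232.86307234]] off pt [[443.96611555 193.20702998]]
R well [[459.14569854  78.20450714]] off pt [[464.3800375   38.54846478]]
tray [[513.6, -209.8], [539.1, -361.1], [390.9, -378.6], [366.6, -230.4]] [ 452.54848196 -294.9552581 ] [148.45026265 153.40966643 149.28654423 150.13622686]
blank [ 0.60887895 -0.11324679  0.11      ]
tin [ 0.69649284 -0.17525544  0.07      ]
glue [ 0.39399983 -0.11492336  0.19      ]
```

Feeder yaw is about 7.5°, with fit residuals of 2–3 mm. The off-side probe point is about (444,193) mm for the left well and (464,38.5) mm for the right. I'll go above the left one with shut fingers and the jaws lined up along the feeder's y.

Request:
{"name": "carry_out", "arguments": {"motion": [[[0.04,-0.07,-0.01],6,0],[[0.08,-0.14,-0.02],12,0],[[0.12,-0.21,-0.04],18,0],[[0.16,-0.28,-0.06],22,0],[[0.2,-0.35,-0.08],25.5,0],[[0.243,-0.425,-0.1],25.5,0],[[0.243,-0.425,-0.1],25.5,0],[[0.243,-0.425,-0.1],25.5,0],[[0.243,-0.425,-0.1],25.5,0],[[0.243,-0.425,-0.1],25.5,0],[[0.243,-0.425,-0.1],25.5,0],[[0.243,-0.425,-0.1],25.5,0],[[0.243,-0.425,-0.1],25.5,0],[[0.243,-0.425,-0.1],25.5,0],[[0.243,-0.425,-0.1],25.5,0],[[0.243,-0.425,-0.1],25.5,0]]}}

```text
t: 1.43
position: [0.4436, 0.1946, 0.1314]
orientation: [-0.066, 0.998, 0.0, -0.0]
contact_force: [-0.2, -0.1, 0.3]
opening: 0.0003
```

Request:
{"name": "carry_out", "arguments": {"motion": [[[0,0,-0.02],0,0],[[0,0,-0.04],0,0],[[0,0,-0.05],0,0],[[0,0,-0.055],0,0],[[0,0,-0.06],0,0],[[0,0,-0.065],0,0],[[0,0,-0.07],0,0],[[0,0,-0.07],0,0]]}}

```text
t: 2.1
position: [0.4443, 0.1932, 0.061]
orientation: [-0.065, 0.998, 0.0, 0.0]
contact_force: [0.6, -0.1, -0.0]
opening: -0.0001
```

```bash
python3 - <<'E'
from h import *
c=snap('top','t1')['pixels']; d=snap('scene','s1')['pixels']
a=cv2.resize(c[170:300,150:320],None,fx=3.5,fy=3.5)[:,:,::-1]; cv2.imwrite('pics/c2.png',a)
print(readout.observe()['contact_force'])
E
```

```text
[0.18364159 0.08827085 0.3483455 ]
```

View pics/c2.png

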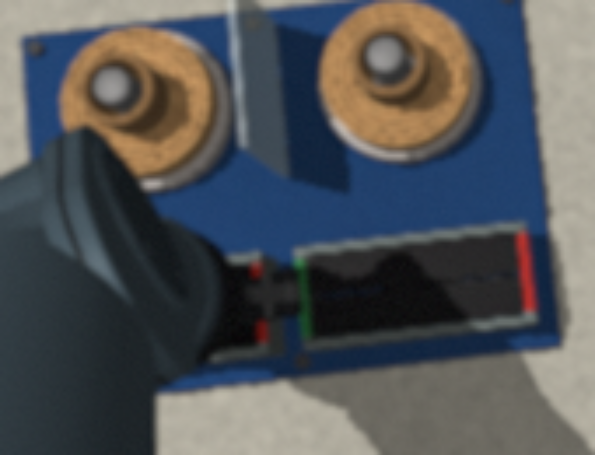

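The arm covers the left well, and the wrist is centred on the well's line near its red end (around (262,290) in the crop). Contact forces are close to zero. I'll continue down, then creep in +y.

Request:
{"name": "carry_out", "arguments": {"motion": [[[0,0,-0.005],0,0],[[0,0,-0.01],0,0],[[0,0,-0.015],0,0],[[0,0,-0.02],0,0],[[0,0,-0.025],0,0],[[0,0,-0.025],0,0],[[0,0,-0.025],0,0]]}}

```text
t: 2.78
position: [0.4435, 0.1927, 0.0356]
orientation: [-0.065, 0.998, -0.0, -0.001]
contact_force: [-1.4, -0.8, -2.0]
opening: 0.0001
```

Request:
{"name": "carry_out", "arguments": {"motion": [[[-0.0003,0.002,0],0,0],[[-0.0005,0.004,0],0,0],[[-0.0008,0.006,0],0,0],[[-0.001,0.008,0],0,0],[[-0.0013,0.01,0],0,0],[[-0.0013,0.01,0],0,0],[[-0.0013,0.01,0],0,0]]}}

```text
t: 3.37
position: [0.4431, 0.2037, 0.0365]
orientation: [-0.065, 0.998, 0.0, 0.0]
contact_force: [0.1, 0.3, 0.5]
opening: 0.0002
```

Request:
{"name": "carry_out", "arguments": {"motion": [[[-0.0002,0.0015,0],0,0],[[-0.0004,0.003,0],0,0],[[-0.0006,0.0045,0],0,0],[[-0.0006,0.0045,0],0,0]]}}

```text
t: 3.7
position: [0.4423, 0.2078, 0.0363]
orientation: [-0.065, 0.998, 0.0, -0.0]
contact_force: [0.5, -0.8, -0.5]
opening: 0.0
```

Request:
{"name": "carry_out", "arguments": {"motion": [[[-0.0003,0.002,0],0,0],[[-0.0005,0.004,0],0,0],[[-0.0007,0.005,0],0,0],[[-0.0007,0.005,0],0,0]]}}

```text
t: 4.03
position: [0.4416, 0.213, 0.0363]
orientation: [-0.065, 0.998, 0.0, 0.0]
contact_force: [0.3, 0.3, -0.1]
opening: -0.0003
```

Request:
{"name": "carry_out", "arguments": {"motion": [[[-0.0002,0.0015,0],0,0],[[-0.0004,0.003,0],0,0],[[-0.0004,0.003,0],0,0]]}}

```text
t: 4.28
position: [0.4412, 0.2159, 0.0363]
orientation: [-0.065, 0.998, 0.0, 0.0]
contact_force: [-0.5, -0.4, -1.1]
opening: -0.0002
```

Request:
{"name": "carry_out", "arguments": {"motion": [[[-0.0002,0.0015,0],0,0],[[-0.0004,0.003,0],0,0],[[-0.0004,0.003,0],0,0]]}}

```text
t: 4.53
position: [0.4408, 0.2189, 0.0363]
orientation: [-0.065, 0.998, 0.0, 0.0]
contact_force: [-0.3, 0.4, -0.7]
opening: 0.0001
```

There's no contact well past where an off lever would be, so the left switch is on. I'll back out and probe the right well.

Request:
{"name": "carry_out", "arguments": {"motion": [[[0.0016,-0.013,0],0,0],[[0.0032,-0.0257,0],0,0],[[0.0032,-0.0257,0],0,0],[[0.0032,-0.0257,0.03],0,0],[[0.0032,-0.0257,0.06],0,0],[[0.0032,-0.0257,0.085],0,0],[[0.0032,-0.0257,0.095],0,0],[[0.008,-0.065,0.095],0,0],[[0.013,-0.105,0.095],0,0],[[0.018,-0.145,0.095],0,0],[[0.0236,-0.1805,0.09],0,0],[[0.0236,-0.1805,0.08],0,0],[[0.0236,-0.1805,0.06],0,0],[[0.0236,-0.1805,0.04],0,0],[[0.0236,-0.1805,0.03],0,0],[[0.0236,-0.1805,0.02],0,0],[[0.0236,-0.1805,0.01],0,0],[[0.0236,-0.1805,0.0],0,0],[[0.0236,-0.1805,0.0],0,0],[[0.0236,-0.1805,0.0],0,0]]}}

```text
t: 6.2
position: [0.4636, 0.0381, 0.0358]
orientation: [-0.065, 0.998, -0.0, -0.001]
contact_force: [-1.1, 0.0, -1.7]
opening: 0.0003
```

Request:
{"name": "carry_out", "arguments": {"motion": [[[-0.0003,0.002,0],0,0],[[-0.0005,0.004,0],0,0],[[-0.0008,0.006,0],0,0],[[-0.001,0.008,0],0,0],[[-0.0013,0.01,0],0,0],[[-0.0013,0.01,0],0,0]]}}

```text
t: 6.7
position: [0.4634, 0.0488, 0.0365]
orientation: [-0.065, 0.998, 0.0, 0.0]
contact_force: [-0.4, 0.5, 0.2]
opening: -0.0001
```

Request:
{"name": "carry_out", "arguments": {"motion": [[[-0.0003,0.002,0],0,0],[[-0.0005,0.004,0],0,0],[[-0.0008,0.006,0],0,0],[[-0.0008,0.006,0],0,0]]}}

```text
t: 7.03
position: [0.463, 0.0517, 0.037]
orientation: [-0.064, 0.998, -0.001, 0.0]
contact_force: [-1.0, -8.1, 10.7]
opening: -0.0001
```

Request:
{"name": "carry_out", "arguments": {"motion": [[[-0.0003,0.002,0],0,0],[[-0.0005,0.004,0],0,0],[[-0.0008,0.006,0],0,0],[[-0.0008,0.006,0],0,0]]}}

```text
t: 7.37
position: [0.4625, 0.0589, 0.0369]
orientation: [-0.064, 0.998, -0.001, 0.001]
contact_force: [1.2, -4.0, 2.8]
opening: -0.0003
```

A clear reaction at about 13 mm, so the right lever is off and is now moving. I'll keep pushing gently.

Request:
{"name": "carry_out", "arguments": {"motion": [[[-0.0003,0.002,0],0,0],[[-0.0005,0.004,0],0,0],[[-0.0008,0.006,0],0,0],[[-0.0008,0.006,0],0,0]]}}

```text
t: 7.7
position: [0.4612, 0.0663, 0.0364]
orientation: [-0.065, 0.998, 0.0, 0.0]
contact_force: [1.1, -3.8, 3.0]
opening: -0.0003
```

Request:
{"name": "carry_out", "arguments": {"motion": [[[-0.0003,0.002,0],0,0],[[-0.0005,0.004,0],0,0],[[-0.0005,0.004,0],0,0]]}}

```text
t: 7.95
position: [0.4604, 0.0706, 0.0362]
orientation: [-0.065, 0.998, 0.0, 0.0]
contact_force: [2.4, -3.5, 0.2]
opening: -0.0002
```

Request:
{"name": "carry_out", "arguments": {"motion": [[[-0.0001,0.001,0],0,0],[[-0.0003,0.002,0],0,0],[[-0.0003,0.002,0],0,0]]}}

```text
t: 8.2
position: [0.4598, 0.0722, 0.0361]
orientation: [-0.065, 0.998, -0.0, -0.0]
contact_force: [3.0, -3.0, -0.3]
opening: -0.0003
```

Request:
{"name": "carry_out", "arguments": {"motion": [[[-0.0001,0.001,0],0,0],[[-0.0003,0.002,0],0,0],[[-0.0003,0.002,0],0,0]]}}

```text
t: 8.45
position: [0.4592, 0.074, 0.0361]
orientation: [-0.065, 0.998, -0.0, -0.0]
contact_force: [0.8, -3.6, -0.2]
opening: -0.0001
```

Request:
{"name": "carry_out", "arguments": {"motion": [[[-0.0001,0.001,0],0,0],[[-0.0002,0.0015,0],0,0],[[-0.0002,0.0015,0],0,0]]}}

```text
t: 8.7
position: [0.459, 0.0748, 0.0361]
orientation: [-0.065, 0.998, -0.0, -0.0]
contact_force: [2.1, -5.7, -0.9]
opening: 0.0003
```

Request:
{"name": "carry_out", "arguments": {"motion": [[[-0.0001,0.001,0],0,0],[[-0.0002,0.0015,0],0,0],[[-0.0002,0.0015,0],0,0]]}}

```text
t: 8.95
position: [0.459, 0.075, 0.0361]
orientation: [-0.064, 0.998, -0.001, -0.0]
contact_force: [2.8, -10.2, 0.3]
opening: -0.0003
```

The lever has stalled at the hard stop at about 10 N, so the right switch is fully on. I'll back off, lift and move above the right roll with the jaws open.

Request:
{"name": "carry_out", "arguments": {"motion": [[[0.002,-0.015,0],0,0],[[0.004,-0.03,0],0,0],[[0.004,-0.03,0],0,0],[[0.004,-0.03,0.03],0,0],[[0.004,-0.03,0.06],0,0],[[0.004,-0.03,0.095],0,0],[[0.004,-0.03,0.13],0,0],[[0.03,-0.02,0.14],0,1],[[0.06,-0.01,0.14],0,1],[[0.09,0,0.14],0,1],[[0.115,0.01,0.14],0,1],[[0.127,0.0185,0.14],0,1],[[0.127,0.0185,0.14],0,1],[[0.127,0.0185,0.14],0,1],[[0.127,0.0185,0.14],0,1]]}}

```text
t: 10.2
position: [0.5847, 0.0959, 0.1758]
orientation: [-0.065, 0.998, 0.0, -0.001]
contact_force: [0.0, 1.0, 0.4]
opening: 0.0857
```

```bash
python3 - <<'E'
from h import *
a=snap('top','t2')['pixels']; b=snap('scene','s2')['pixels']
i=np.hstack([cv2.resize(a[130:300,140:330],(400,358)),cv2.resize(b[80:240,270:440],(380,358))]); cv2.imwrite('pics/c3.png',i[:,:,::-1])
o=readout.observe(); print(o['position'],o['contact_force'],o['opening'],o['q'])
E
```

```text
[0.58499614 0.09526098 0.17615309] [ 0.5889396  -1.33641844  0.35261924] 0.08565593806921254 [-0.27404682  0.50290226  0.04951807  1.74516211 -0.03072516  0.89552651
  1.4894588 ]
```

View pics/c3.png

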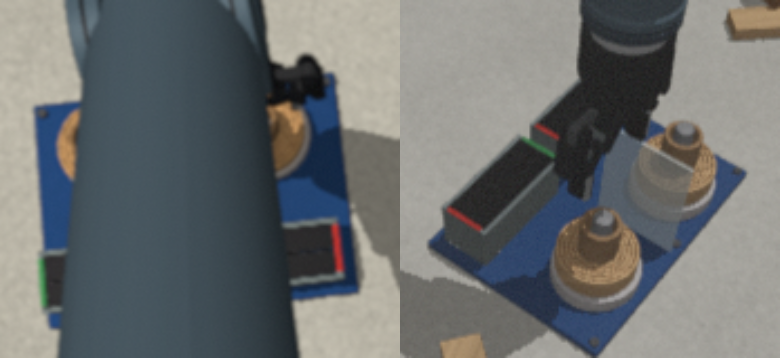

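```bash
python3 - <<'E'
from h import *
c=np.load('pics/s2.npz')
def pr(X):
    p=c['R']@np.array(X)+c['t']; u,v=c['fx']*p[0]/p[2]+c['cx'],c['fy']*p[1]/p[2]+c['cy']; print(X,u,v,'crop',(u-270)*380/170+400,(v-80)*358/160)
pr([.585,.0953,.176]); pr([.5862,.0953,.115]); pr([.568,.249,.115])
d=np.array([-.131,.991,0])
for s in(-.05,.05): pr(np.array([.585,.0953,.189])+s*d)
E
```

```text
[0.585, 0.0953, 0.176] 361.4859771391065 157.66948227993845 crop 604.4980665462381 173.7854666013623
[0.5862, 0.0953, 0.115] 359.18388575521186 175.72712464290748 crop 599.3522152175324 214.1894413885055
[0.568, 0.249, 0.115] 396.3092416192135 136.54611199849583 crop 682.3383047958889 126.52192559663442
[0.59155 0.04575 0.189  ] 348.08956746907967 168.28013050410723 crop 574.5531508132369 197.52679200293994
[0.57845 0.14485 0.189  ] 375.3477301404945 139.70983157059626 crop 635.4831614905171 133.60074813920914
```

The projections match the picture to within a couple of pixels, and the fingers straddle the right spindle. I'll descend and grip the core.

Request:
{"name": "carry_out", "arguments": {"motion": [[[0.001,0,-0.02],0,1],[[0.001,0,-0.04],0,1],[[0.001,0,-0.055],0,1],[[0.001,0,-0.07],0,1],[[0.001,0,-0.08],0,1],[[0.001,0,-0.09],0,1],[[0.001,0,-0.1],0,1],[[0.001,0,-0.106],0,1],[[0.001,0,-0.106],0,1],[[0.001,0,-0.106],0,1]], "squeeze": 30}}

```text
t: 11.13
position: [0.5873, 0.0955, 0.0703]
orientation: [-0.065, 0.998, -0.0, -0.0]
contact_force: [-0.1, -0.3, -0.7]
opening: 0.0852
```

Request:
{"name": "carry_out", "arguments": {"motion": [[[0,0,0],0,0.35],[[0,0,0],0,0.35],[[0,0,0],0,0.35],[[0,0,0],0,0.35],[[0,0,0],0,0.35],[[0,0,0],0,0.35],[[0,0,0],0,0.35],[[0,0,0],0,0.35]]}}

```text
t: 11.8
position: [0.5877, 0.0956, 0.071]
orientation: [-0.065, 0.998, 0.0, 0.0]
contact_force: [-2.1, 0.4, 6.3]
opening: 0.0424
```

Request:
{"name": "carry_out", "arguments": {"motion": [[[0,0,0.003],0,0.2],[[0,0,0.008],0,0.2],[[0,0,0.015],0,0.2],[[0,0,0.025],0,0.2],[[0,0,0.035],0,0.2],[[0,0,0.05],0,0.2],[[0,0,0.065],0,0.2],[[0,0,0.08],0,0.2],[[0,0,0.095],0,0.2],[[0,0,0.11],0,0.2],[[0,0,0.125],0,0.2],[[0,0,0.14],0,0.2],[[0,0,0.155],0,0.2],[[0,0,0.165],0,0.2],[[0,0,0.17],0,0.2],[[0,0,0.17],0,0.2]], "squeeze": 40}}

```text
t: 13.13
position: [0.5879, 0.0957, 0.2418]
orientation: [-0.065, 0.998, 0.0, 0.001]
contact_force: [1.2, 0.4, -3.0]
opening: 0.0426
```

```bash
python3 - <<'E'
from h import *
b=snap('scene','s3')['pixels']
cv2.imwrite('pics/c4.png',cv2.resize(b[50:250,200:450],None,fx=2.5,fy=2.5)[:,:,::-1])
E
```

```text
(no output)
```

View pics/c4.png

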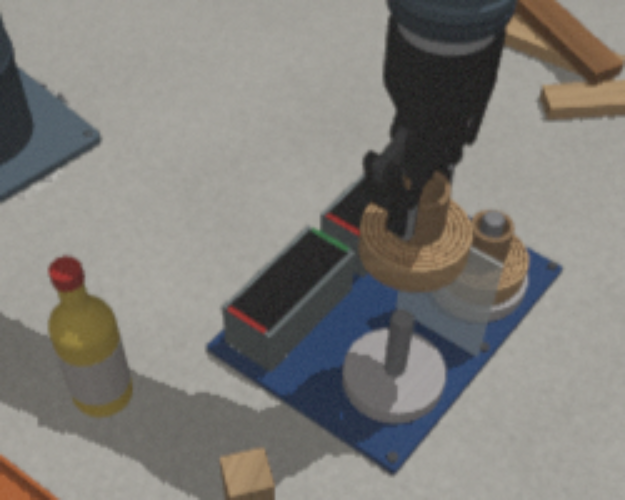

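The picture shows the right roll held level, clear above its bare spindle, with the left roll still in place. I'll carry it high to the tray.

Request:
{"name": "carry_out", "arguments": {"motion": [[[-0.002,-0.006,0],0,0.2],[[-0.007,-0.02,0],0,0.2],[[-0.014,-0.04,0],0,0.2],[[-0.023,-0.065,0],0,0.2],[[-0.032,-0.092,0],0,0.2],[[-0.042,-0.12,0],0,0.2],[[-0.051,-0.148,0],0,0.2],[[-0.061,-0.176,0],0,0.2],[[-0.071,-0.204,0],0,0.2],[[-0.08,-0.232,0],0,0.2],[[-0.09,-0.26,0],0,0.2],[[-0.1,-0.288,0],0,0.2],[[-0.11,-0.316,0],0,0.2],[[-0.119,-0.342,0],0,0.2],[[-0.126,-0.363,0],0,0.2],[[-0.131,-0.378,0],0,0.2],[[-0.1345,-0.387,0],0,0.2],[[-0.1355,-0.391,0],0,0.2],[[-0.1355,-0.391,0],0,0.2],[[-0.1355,-0.391,0],0,0.2]]}}

```text
t: 14.85
position: [0.4518, -0.2945, 0.24]
orientation: [-0.066, 0.998, 0.0, -0.0]
contact_force: [-0.2, 0.3, -1.6]
opening: 0.0426
```

```bash
python3 - <<'E'
from h import *
o=readout.observe(); print(o['position'],o['contact_force'],o['q'])
b=snap('scene','s4')['pixels']; a=snap('top','t4')['pixels']
i=np.hstack([cv2.resize(b[140:340,80:330],(400,320)),cv2.resize(a[130:330,310:560],(400,320))]); cv2.imwrite('pics/c5.png',i[:,:,::-1])
E
```

```text
[ 0.45183946 -0.29450862  0.2399763 ] [-0.16010093  0.27294355 -1.62045558] [ 0.32429975  0.34024624  0.21277362  1.8340933  -0.08589649  0.97684184
  2.27534727]
```

View pics/c5.png

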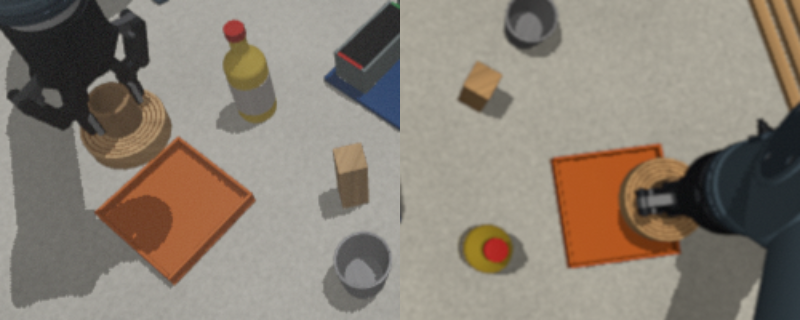

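```bash
python3 - <<'E'
from h import *
c=np.load('pics/t4.npz')
print(world(c,472,255,.229), 'tray ctr at', [452.5,-295])
s=np.load('pics/s4.npz'); print('scene',world(s,80+127/1.6,140+128/1.6,.229))
E
```

```text
[ 0.44969049 -0.28582121  0.229     ] tray ctr at [452.5, -295]
scene [ 0.46527136 -0.29404585  0.229     ]
```

Both cameras put the roll within about 13 mm of the tray's centre. I'll lower it.

Request:
{"name": "carry_out", "arguments": {"motion": [[[0.001,0,-0.01],0,0.2],[[0.001,0,-0.025],0,0.2],[[0.001,0,-0.045],0,0.2],[[0.001,0,-0.065],0,0.2],[[0.001,0,-0.085],0,0.2],[[0.001,0,-0.105],0,0.2],[[0.001,0,-0.125],0,0.2],[[0.001,0,-0.145],0,0.2],[[0.001,0,-0.16],0,0.2],[[0.001,0,-0.17],0,0.2],[[0.001,0,-0.178],0,0.2],[[0.001,0,-0.184],0,0.2],[[0.001,0,-0.188],0,0.2],[[0.001,0,-0.191],0,0.2],[[0.001,0,-0.193],0,0.2],[[0.001,0,-0.193],0,0.2],[[0.001,0,-0.193],0,0.2]]}}

```text
t: 16.37
position: [0.453, -0.2956, 0.0476]
orientation: [-0.065, 0.998, -0.0, 0.0]
contact_force: [0.3, -0.8, -2.4]
opening: 0.0422
```

Request:
{"name": "carry_out", "arguments": {"motion": [[[0,0,-0.0005],0,0.2],[[0,0,-0.001],0,0.2],[[0,0,-0.0015],0,0.2],[[0,0,-0.0015],0,0.2]]}}

```text
t: 16.7
position: [0.4528, -0.2954, 0.0458]
orientation: [-0.065, 0.998, -0.0, 0.0]
contact_force: [-0.0, 0.4, -2.3]
opening: 0.042
```

Request:
{"name": "carry_out", "arguments": {"motion": [[[0,0,-0.0005],0,0.2],[[0,0,-0.001],0,0.2],[[0,0,-0.0015],0,0.2],[[0,0,-0.0015],0,0.2]]}}

```text
t: 17.03
position: [0.4527, -0.2954, 0.0442]
orientation: [-0.065, 0.998, 0.0, -0.0]
contact_force: [-0.1, 0.4, -2.1]
opening: 0.0426
```

Request:
{"name": "carry_out", "arguments": {"motion": [[[0,0,-0.0005],0,0.2],[[0,0,-0.001],0,0.2],[[0,0,-0.001],0,0.2]]}}

```text
t: 17.28
position: [0.4527, -0.2954, 0.044]
orientation: [-0.065, 0.998, 0.0, -0.0]
contact_force: [-2.8, 2.0, 7.7]
opening: 0.0426
```

Touchdown at TCP z = 44 mm, as expected (force goes from −2 to +8 N). I'll release gradually and then lift straight up.

Request:
{"name": "carry_out", "arguments": {"motion": [[[0,0,0.0005],0,0.55],[[0,0,0.001],0,0.6],[[0,0,0.001],0,0.8],[[0,0,0.001],0,1],[[0,0,0.001],0,1],[[0,0,0.001],0,1],[[0,0,0.001],0,1],[[0,0,0.001],0,1],[[0,0,0.01],0,1],[[0,0,0.03],0,1],[[0,0,0.06],0,1],[[0,0,0.09],0,1],[[0,0,0.12],0,1],[[0,0,0.15],0,1],[[0,0,0.18],0,1]]}}

```text
t: 18.53
position: [0.4524, -0.2954, 0.2255]
orientation: [-0.065, 0.998, -0.0, 0.0]
contact_force: [1.7, 0.1, -0.1]
opening: 0.0856
```

Request:
{"name": "carry_out", "arguments": {"motion": [[[0,-0.02,0.02],0,1],[[0,-0.05,0.04],0,1],[[0,-0.08,0.05],0,1],[[0,-0.11,0.05],0,1],[[0,-0.14,0.05],0,1],[[0,-0.16,0.05],0,1],[[0,-0.17,0.05],0,1],[[0,-0.17,0.05],0,1],[[0,-0.17,0.05],0,1]]}}

```text
t: 19.28
position: [0.4528, -0.4645, 0.2732]
orientation: [-0.065, 0.998, 0.001, -0.0]
contact_force: [0.0, 1.3, -0.6]
opening: 0.0855
```

```bash
python3 - <<'E'
from h import *
b=snap('scene','s5')['pixels']; a=snap('top','t5')['pixels']
i=np.hstack([cv2.resize(b[100:340,80:440],(400,267)),cv2.resize(a[110:325,150:500],(400,267))]); cv2.imwrite('pics/c6.png',i[:,:,::-1])
cv2.imwrite('pics/c7.png',cv2.resize(a[210:310,395:495],None,fx=5,fy=5)[:,:,::-1])
print(readout.observe()['contact_force'])
E
```

```text
[ 0.02457543  0.03335643 -0.6185325 ]
```

View pics/c6.png

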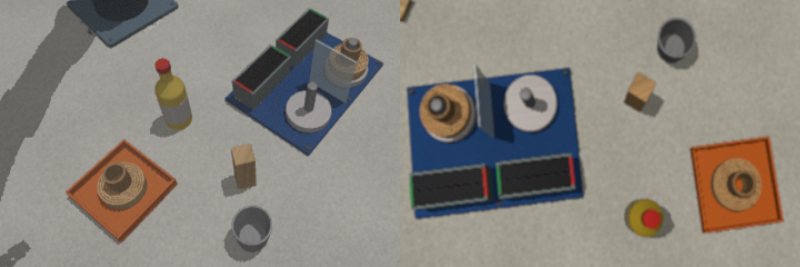

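View pics/c7.png

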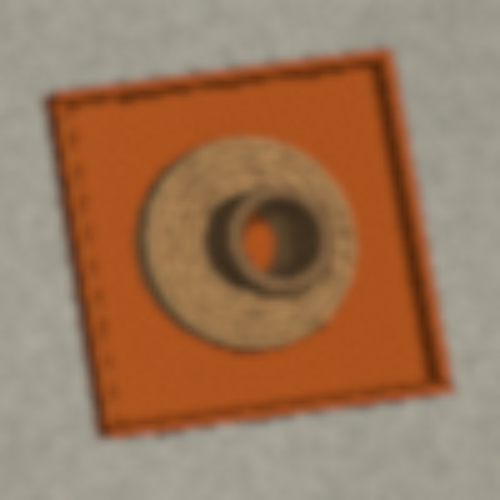

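The roll lies flat: its winding is centred at (248,243) against a tray centre of about (250,243). The left roll, bottle, blank and tin are where they were. I'm handing the job in.

```bash
python3 -c "
from rig import workorder; print(workorder.close_job())"
```

```text
the job is handed in; nothing more can be done
None
```

The job is done and handed in at about 19 s of the 70 s allowed; no verdict is reported.

- **Which switch:** I felt both wells from the off side with shut fingers. The left well gave no contact well past where an off lever would sit, so that switch was on and I left it alone. The right lever resisted where an off lever should be.
- **Right switch:** I pushed it until it stalled against its hard stop at about 10 N, within 1 mm of the position I had worked out for fully on. The highest force I read while pushing was about 13 N, but readings come only at the end of each move.
- **Roll:** I lifted the right roll off its spindle by its core and lowered it onto the tray floor. The tool touched down at z = 44 mm as calculated, and I then released it and moved the arm clear.
- **Last checks:** In the final pictures the roll lies flat and centred in the tray, by eye. The left roll is on its spindle, the glue bottle, tin and blank look undisturbed, and the arm touches nothing.
- **What I couldn't check or didn't agree:** The levers are hidden, so "on" rests on the force and position readings. Before I lowered the roll, the two cameras put it up to about 13 mm off the tray's centre in different directions. The final picture didn't show that offset.

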